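# Set out the clay pots by size on the display plank

### The job

Set the four empty clay pots out on the wooden plank for display, one upright in the middle of each cork mat, in order of size: the smallest on the mat next to the white label tag, each next one bigger, the largest next to the plain wooden block. They are clay, so set them down rather than drop them, and do not tip any over.

Things in the scene. Friction and masses are not known exactly. Their poses are not given: they have to be found in the camera images.
- pot_1: The smallest of four empty clay (terracotta) flower pots, loose, open at the top: 44 mm high, 38 mm across the rim, 29 mm across the foot, 4 mm wall. The top 16 mm is a straight upright collar, 2.5 mm proud of the tapered body below it: grip this across its outside. Stands upright on the bench at the start. Origin: centre of its underside; z up along its axis.
- pot_2: The second smallest of four empty clay (terracotta) flower pots, loose, open at the top: 56 mm high, 46 mm across the rim, 35 mm across the foot, 4 mm wall. The top 16 mm is a straight upright collar, 2.5 mm proud of the tapered body below it: grip this across its outside. Stands upright on the bench at the start. Origin: centre of its underside; z up along its axis.
- pot_3: The second largest of four empty clay (terracotta) flower pots, loose, open at the top: 68 mm high, 54 mm across the rim, 41 mm across the foot, 4 mm wall. The top 16 mm is a straight upright collar, 2.5 mm proud of the tapered body below it: grip this across its outside. Stands upright on the bench at the start. Origin: centre of its underside; z up along its axis.
- pot_4: The largest of four empty clay (terracotta) flower pots, loose, open at the top: 80 mm high, 62 mm across the rim, 47 mm across the foot, 4 mm wall. The top 16 mm is a straight upright collar, 2.5 mm proud of the tapered body below it: grip this across its outside. Stands upright on the bench at the start. Origin: centre of its underside; z up along its axis.
- mat_a: One of four identical flat round cork mats, 72 mm across and 5 mm thick, fixed in one straight row, 95 mm apart, along a low pale wooden plank (95 mm wide, 490 mm long, 12 mm thick, fixed). Origin: centre of its underside, 12 mm above the bench; its top is 17 mm above the bench. Which letter lies where in the row varies.
- mat_b: One of four identical flat round cork mats, 72 mm across and 5 mm thick, fixed in one straight row, 95 mm apart, along a low pale wooden plank (95 mm wide, 490 mm long, 12 mm thick, fixed). Origin: centre of its underside, 12 mm above the bench; its top is 17 mm above the bench. Which letter lies where in the row varies.
- mat_c: One of four identical flat round cork mats, 72 mm across and 5 mm thick, fixed in one straight row, 95 mm apart, along a low pale wooden plank (95 mm wide, 490 mm long, 12 mm thick, fixed). Origin: centre of its underside, 12 mm above the bench; its top is 17 mm above the bench. Which letter lies where in the row varies.
- mat_d: One of four identical flat round cork mats, 72 mm across and 5 mm thick, fixed in one straight row, 95 mm apart, along a low pale wooden plank (95 mm wide, 490 mm long, 12 mm thick, fixed). Origin: centre of its underside, 12 mm above the bench; its top is 17 mm above the bench. Which letter lies where in the row varies.
- label_tag: Fixed on the plank at one end of the mat row, 75 mm beyond the centre of the end mat and in line with the row: a tilted white plastic tag (50 x 36 mm) on a small wooden foot, 38 mm high in all. Which end varies. Origin: centre of its underside, on the plank.
- end_block: Fixed on the plank at the other end of the row, 75 mm beyond the centre of that end mat: a plain wooden block, 50 x 30 mm and 22 mm high. Origin: centre of its underside, on the plank.
Not all that is in view belongs to the job. Leave any blue look-alike of the pot_3 alone. What is shaped like the pot_1 but blue is not meant.

How it is judged:
At the end, for the whole second after the job is handed in: All four pots stand released and at rest, upright within 0.1 rad, on the mats (underside 12 to 22 mm above the bench), each within 12 mm of the centre of a mat, and from the label tag to the plain block their order is smallest, second smallest, second largest, largest ((horizontal distance between pot_1 and mat_a below 0.012 m or horizontal distance between pot_1 and mat_b below 0.012 m or horizontal distance between pot_1 and mat_c below 0.012 m or horizontal distance between pot_1 and mat_d below 0.012 m) and horizontal distance between pot_1 and label_tag between 0.04 and 0.11 m and height (world z) of pot_1 between 0.012 and 0.022 m and angle between each of pot_1, pot_2, pot_3, pot_4's own z axis and vertical below 0.1 rad and linear speed of each of pot_1, pot_2, pot_3, pot_4 below 0.02 m/s and angular speed of each of pot_1, pot_2, pot_3, pot_4 below 0.2 rad/s and (horizontal distance between pot_2 and mat_a below 0.012 m or horizontal distance between pot_2 and mat_b below 0.012 m or horizontal distance between pot_2 and mat_c below 0.012 m or horizontal distance between pot_2 and mat_d below 0.012 m) and horizontal distance between pot_2 and label_tag between 0.135 and 0.205 m and height (world z) of pot_2 between 0.012 and 0.022 m and (horizontal distance between pot_3 and mat_a below 0.012 m or horizontal distance between pot_3 and mat_b below 0.012 m or horizontal distance between pot_3 and mat_c below 0.012 m or horizontal distance between pot_3 and mat_d below 0.012 m) and horizontal distance between pot_3 and label_tag between 0.23 and 0.3 m and height (world z) of pot_3 between 0.012 and 0.022 m and (horizontal distance between pot_4 and mat_a below 0.012 m or horizontal distance between pot_4 and mat_b below 0.012 m or horizontal distance between pot_4 and mat_c below 0.012 m or horizontal distance between pot_4 and mat_d below 0.012 m) and horizontal distance between pot_4 and label_tag between 0.325 and 0.395 m and height (world z) of pot_4 between 0.012 and 0.022 m); the robot touches nothing.
It fails at once if a pot is tipped over (angle between any of pot_1, pot_2, pot_3, pot_4's own z axis and vertical above 0.8 rad).
It fails at once if a pot is dropped or thrown (moves faster than 0.7 m/s, a fall of 25 mm, with no finger on it) ((linear speed of pot_1 above 0.7 m/s and contact force between the fingers and pot_1 below 0.01 N) or (linear speed of pot_2 above 0.7 m/s and contact force between the fingers and pot_2 below 0.01 N) or (linear speed of pot_3 above 0.7 m/s and contact force between the fingers and pot_3 below 0.01 N) or (linear speed of pot_4 above 0.7 m/s and contact force between the fingers and pot_4 below 0.01 N)).
It also fails if it takes over 99 s, if anything falls off the work surface, if the arm or the gripper's body presses on something with over 40 N, if the wrist force passes 120 N, or if a joint passes its speed limit or range.

### The arm

A 6-joint arm with a two-finger parallel gripper is mounted at the origin on the work surface. World frame = base frame: x ahead of the robot, y to its left, z up, the work surface at z = 0. Lengths are in m, angles in rad, forces in N, time in s.
With the tool pointing down it reaches from about 0.325 to 1 m from the base axis. Payload 5.1 kg.
Tool frame: the origin (TCP) lies at the very end of the fingers, on their centre line; the grasp point (between the pads) lies 19 mm behind it; z points along the fingers, y is the direction in which the jaws open and shut (so a half turn about z gives the same grasp; the last joint's range is limited). The gripper opens to 85 mm and grips with 20 to 120 N. Pads are 22 mm wide; open, the fingers measure 114 mm over their backs; the gripper's body (76 mm by 85 mm) begins 54 mm behind the grasp point. The pads swing forward as they close: fully open they stand 13 mm farther back than shut.
Start: joints at [-1.302, 0.124, 1.65, -0, 1.367, -0.083], TCP at [0.224, -0.61, 0.231] pointing down, gripper open.
Joint ranges: [-2.61, 2.61], [-1.02, 2.33], [0.03, 2.71], [-1.35, 4.49], [0.32, 2.68], [-2.91, 2.91]. Speed limits (rad/s): [2.57, 2.57, 3.14, 3.14, 3.14, 3.14].

### API

Orientations are given as a 3x3 rotation matrix whose columns are the frame's x, y, z axes.
In Python, from rig import get_state, optics, arm gives the robot as it stands.
- The arm moves only by the tool apply_moves, never from a script. Its argument "targets" is a list that holds one entry, the list of rows, each a list of 4 numbers: the shift along the tool's x, y, z in mm, then the turn about the tool's z in rad. In form: [[[x, y, z, spin], ...]]. A call has 1 to 10 rows; each row shifts and turns the commanded pose from where the row before left it, along the tool's axes as they then stand; what a row does not reach is not made up. A row lasts 1/12 s, in which the tool goes at most 41.7 mm and 7.16 degrees, less where a joint would pass 70% of its speed; a pose out of reach is approached as far as the arm can. A call is refused whole if a number of a shift passes 41.7 or a number of a turn 0.125, either way. A call with a gripper value outside its range is refused whole. "grip" is the finger opening in mm, from 0 to 85.4, set as the call begins (left out, the last holds). The fingers move at their own pace and stop on an object; "grip_force" is the grip in N (left out, the last holds). Time passes only in rows, so rows that do not move let the fingers close. It gives the time, the measured TCP pose, the force and the opening at its end, in the units of the state.
- get_state(): the state, without advancing time (a new reading comes with each control period).
- optics.snapshot(name): name is "scene" or "top"; returns a dict with "pixels" (384x512x3 uint8, red, green, blue), "K" (3x3 intrinsics, pixels), "pose" (4x4, takes a point from camera to world coordinates). Camera axes: x right, y down, z forward; pixel columns grow to the right and rows downward; lengths in m; the calibration is good to about 2 mm. A picture is of the moment at which its call begins. There is no depth.
- arm.sign_off(): hands the job in, once; it reports no verdict.
The state is a dict: "t": time; "qpos": joint angles; "dq": joint speeds; "effort": joint torques, N m; "eef_pos": TCP position; "tool_rot": TCP orientation; "wrist_force": force on the tool from outside, world axes, zero at the start; "torque": the same for the moment, N m; "width": opening from 0.0 (shut) to 1.0 (fully open).
Only numpy, scipy, OpenCV 4.12 (cv2) and the standard library are available. Lean on these libraries where they do the work, as an engineer would, in place of code of your own. Each camera call takes 0.05 s, during which the arm holds its last target. There are 200 camera calls.

## Working session

There is one attempt and no reset: what is moved stays moved. The work goes in short steps, Python scripts to look and compute and a tool call to move; the robot and the scene stay as the last step left them, time stands still between calls to the robot, and variables do not carry over. Pictures are saved under pics/ and viewed, about 12 in all and at most 16, crops included, and the job is handed in when it is done.

Besides the shell and the picture viewer there is one more tool, called after "Request:" as name([rows], argument=value, ...), one row to a line, values as JSON. apply_moves: Moves the arm, as the interface text tells. Its arguments: {"type":"object","properties":{"targets":{"type":"array"},"grip":{"type":"number"},"grip_force":{"type":"number"}},"required":["targets"]}

```bash
mkdir -p pics
python3 - <<'E'
from rig import get_state, optics
import cv2,numpy as np
for n in("top","scene"):
    s=optics.snapshot(n); cv2.imwrite(f"pics/{n}0.png",s["pixels"][:,:,::-1]); np.savez(f"{n}0.npz",**s)
    print(n,s["K"].round(1).tolist(),s["pose"].round(3).tolist())
s=get_state(); print(s["t"],s["eef_pos"],np.round(s["tool_rot"],3).tolist(),s["width"])
E
```

```text
top [[349.4, 0.0, 255.5], [0.0, 349.4, 189.1], [0.0, 0.0, 1.0]] [[-0.004, -0.991, 0.136, 0.404], [-1.0, 0.001, -0.019, -0.017], [0.019, -0.136, -0.991, 0.968], [0.0, 0.0, 0.0, 1.0]]
scene [[406.1, 0.0, 258.2], [0.0, 406.1, 197.2], [0.0, 0.0, 1.0]] [[0.446, 0.582, -0.68, 1.198], [0.895, -0.304, 0.327, -0.36], [-0.016, -0.755, -0.656, 0.706], [0.0, 0.0, 0.0, 1.0]]
0.1 [ 0.22380771 -0.60966436  0.23016837] [[0.939, 0.345, -0.001], [0.345, -0.939, 0.002], [0.0, -0.002, -1.0]] 1.0022558635136511
```

View pics/top0.png

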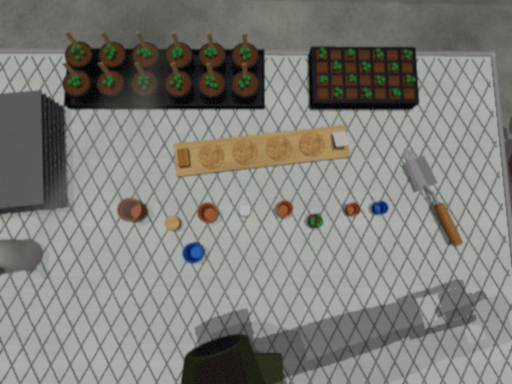

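View pics/scene0.png

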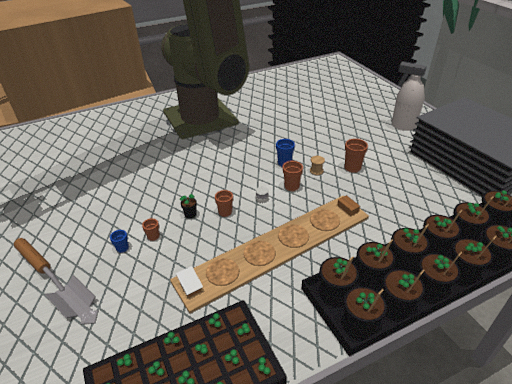

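Top view: the clay pots are at px (132,209) for pot_4, (208,212) for pot_3, (285,209) for pot_2 and (352,209) for pot_1. Things that could be mistaken for them:
- blue pots at (193,253) and (380,208)
- seedling pot at (315,220)
- twine spool at (172,222)
- potted trays at the top

The tag is at (341,140) and the block at (183,157), so mats run from small at (312,145) through (278,148) and (245,151) to large at (211,155).

```bash
cat > h.py <<'E'
import numpy as np,cv2
from scipy.optimize import least_squares
def cast(s,px,z):
    px=np.atleast_2d(px).astype(float); d=np.c_[px,np.ones(len(px))]@np.linalg.inv(s["K"]).T@s["pose"][:3,:3].T
    o=s["pose"][:3,3]; return (o+d*((z-o[2])/d[:,2])[:,None])[:,:2]
def blobs(mask,amin=40):
    c,_=cv2.findContours(mask.astype(np.uint8),cv2.RETR_EXTERNAL,cv2.CHAIN_APPROX_NONE)
    return [k for k in c if cv2.contourArea(k)>amin]
def clay(s):
    h=cv2.cvtColor(s["pixels"],cv2.COLOR_RGB2HSV).astype(int)
    return ((h[...,0]<12)|(h[...,0]>174))&(h[...,1]>95)&(h[...,2]>50)
def rim(s,c,z,R):
    """circle of the rim: far-side contour points cast on the rim plane"""
    P=cast(s,c.reshape(-1,2),z); o=s["pose"][:2,3]; q=P.mean(0)
    for _ in range(6):
        u=(q-o)/np.linalg.norm(q-o); S=P[(P-q)@u>-.1*R]
        r=least_squares(lambda p:np.hypot(*(S-p[:2]).T)-p[2],[*q,R],loss="soft_l1",f_scale=.002).x; q=r[:2]
    return r
E
python3 - <<'E'
from h import *
s=dict(np.load("top0.npz")); m=clay(s); vis=cv2.resize(s["pixels"],None,fx=3,fy=3,interpolation=cv2.INTER_CUBIC)
H={1:(.044,.038),2:(.056,.046),3:(.068,.054),4:(.080,.062)}
def dot(p,z,col):
    q=np.linalg.inv(s["pose"])@[*p,z,1]; q=s["K"]@q[:3]; cv2.circle(vis,tuple(int(v) for v in (q[:2]/q[2]+.5)*3),3,col,-1)
for n,px in {1:(352,209),2:(285,209),3:(208,212),4:(132,209)}.items():
    c=[k for k in blobs(m) if cv2.pointPolygonTest(k,px,True)>-4]
    if len(c)!=1: print(n,"blobs",len(c)); continue
    r=rim(s,c[0],H[n][0],H[n][1]/2); print("pot",n,(r*1000).round(1),"expect R",H[n][1]*500,cv2.boundingRect(c[0])); dot(r[:2],H[n][0],(0,255,0))
h=cv2.cvtColor(s["pixels"],cv2.COLOR_RGB2HSV).astype(int)
w=(h[...,0]>8)&(h[...,0]<25)&(h[...,1]>70)&(h[...,2]>110); w[:120]=0;w[185:]=0;w[:,:165]=0;w[:,365:]=0
c=max(blobs(w),key=cv2.contourArea); P=cast(s,c.reshape(-1,2),.012)
(cx,cy),sz,a=cv2.minAreaRect((P*1000).astype(np.float32)); print("plank",cx,cy,sz,a)
b=cv2.boxPoints(((cx,cy),sz,a))/1000; e=max((b[1]-b[0],b[2]-b[1]),key=np.linalg.norm); e/=np.linalg.norm(e); e*=np.sign(e[1])
for i,k in enumerate((-142.5,-47.5,47.5,142.5)):
    p=np.array([cx,cy])/1000+e*k/1000; print("mat",i+1,(p*1000).round(1)); dot(p,.017,(0,0,255))
print("dir",e)
cv2.imwrite("pics/chk.png",vis[360:780,330:1200,::-1][:, :800])
E
```

```text
pot 1 [ 477.8 -295.7   15.5] expect R 19.0 (345, 203, 16, 13)
pot 2 [ 478.2 -109.5   20.1] expect R 23.0 (276, 200, 17, 17)
pot 3 [468.4  92.   23.5] expect R 27.0 (197, 203, 21, 20)
pot 4 [475.3 288.1  24.5] expect R 31.0 (118, 199, 28, 22)
plank 645.8380737304688 -51.908447265625 (95.29159545898438, 486.5227355957031) 6.605847358703613
mat 1 [ 662.2 -193.5]
mat 2 [651.3 -99.1]
mat 3 [640.4  -4.7]
mat 4 [629.4  89.6]
dir [-0.11503858  0.99336106]
```

View pics/chk.png

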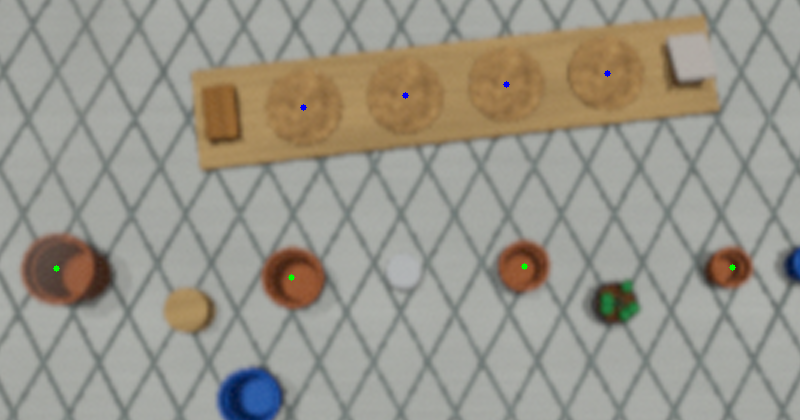

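The measurements and the choice check out: green dots on the clay rims, blue dots on the mat centres. Reading the rim edges by eye, I shift y by about -3 mm for pot_4, -2 for pot_3 and +3 for pot_1. First I turn the jaws to lie along world x.

Request:
apply_moves([
  [[0,0,0,-0.122],[0,0,0,-0.122],[0,0,0,-0.122],[0,0,0,-0.122],[0,0,0,-0.122],[0,0,0,-0.122],[0,0,0,-0.122],[0,0,0,-0.122],[0,0,0,-0.122],[0,0,0,-0.12]],
])

```text
t: 0.93
eef_pos: [0.2238, -0.6098, 0.2305]
tool_rot: [[-0.005, 1.0, -0.0], [1.0, 0.005, 0.001], [0.001, -0.0, -1.0]]
wrist_force: [-0.2, -0.2, -0.4]
width: 0.999
```

Request:
apply_moves([
  [[31,25,0,0],[32,25,0,0],[32,26,0,0],[32,26,0,0],[32,26,0,0],[32,26,0,0],[32,26,0,0],[32,25,0,0],[31,25,0,0],[31,24,0,0]],
])

```text
t: 1.77
eef_pos: [0.479, -0.2915, 0.2309]
tool_rot: [[0.001, 1.0, -0.0], [1.0, -0.001, 0.0], [0.0, -0.0, -1.0]]
wrist_force: [-0.2, 0.3, 0.0]
width: 1.0
```

Request:
apply_moves([
  [[-1.5,-1,35,0],[0,0,35,0],[0,0,35,0],[0,0,35,0],[0,0,35,0],[0,0,25,0],[0,0,16,0],[0,0,0,0],[0,0,0,0]],
])

```text
t: 2.52
eef_pos: [0.4764, -0.2943, 0.0142]
tool_rot: [[0.001, 1.0, -0.002], [1.0, -0.001, 0.002], [0.002, -0.002, -1.0]]
wrist_force: [0.5, -0.4, 0.6]
width: 0.996
```

Request:
apply_moves([
  [[0,0,0,0],[0,0,0,0],[0,0,0,0],[0,0,0,0],[0,0,0,0],[0,0,0,0],[0,0,0,0],[0,0,0,0],[0,0,0,0],[0,0,0,0]],
], grip=25, grip_force=25)

```text
t: 3.35
eef_pos: [0.4782, -0.2957, 0.0169]
tool_rot: [[0.001, 1.0, 0.002], [1.0, -0.001, -0.002], [-0.002, 0.002, -1.0]]
wrist_force: [-0.1, 0.9, 6.4]
width: 0.434
```

```bash
cat > look.py <<'E'
import sys,cv2
from rig import optics
n,o,x,y,w,h,f=sys.argv[1],sys.argv[2],*map(int,sys.argv[3:8])
p=optics.snapshot(n)["pixels"][y:y+h,x:x+w,::-1]
cv2.imwrite(f"pics/{o}.png",cv2.resize(p,None,fx=f,fy=f,interpolation=cv2.INTER_CUBIC))
E
python3 look.py scene g1 80 130 200 150 4
```

```text
(no output)
```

View pics/g1.png

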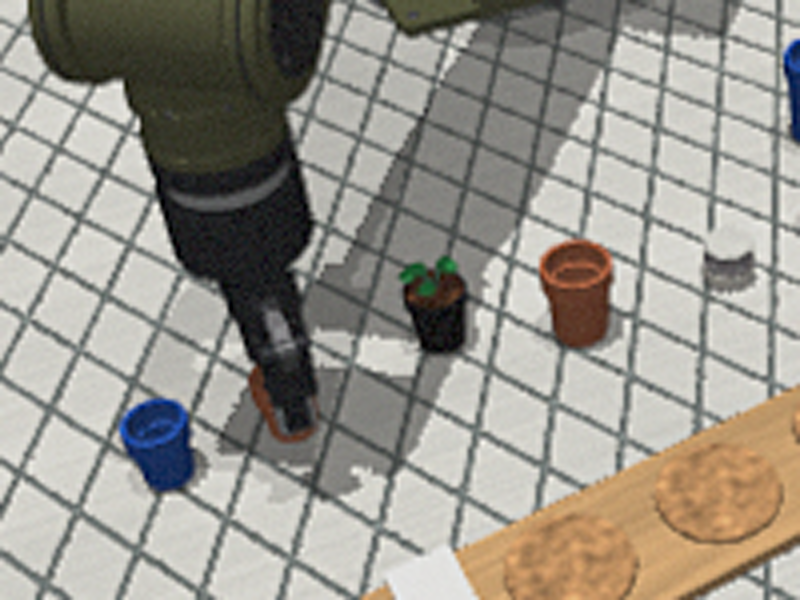

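Pot_1 is between the fingers: the opening reads 37 mm against a 38 mm rim. In the crop the tip is at about (290,420) and the neighbours are untouched. Lifting now.

Request:
apply_moves([
  [[0,0,-5,0],[0,0,-10,0],[0,0,-15,0],[0,0,-20,0],[0,0,-20,0],[0,0,-15,0],[0,0,-10,0],[0,0,-5,0],[0,0,0,0]],
])

```text
t: 4.15
eef_pos: [0.4778, -0.2953, 0.1167]
tool_rot: [[0.001, 1.0, 0.002], [1.0, -0.001, -0.001], [-0.001, 0.002, -1.0]]
wrist_force: [0.1, 0.4, -1.3]
width: 0.432
```

Request:
apply_moves([
  [[5,10,0,0],[11,20,0,0],[12,22,0,0],[12,22,0,0],[12,22,0,0],[12,22,0,0],[12,22,0,0],[11,20,0,0],[9,16,0,0],[4,8,0,0]],
])

```text
t: 4.98
eef_pos: [0.6626, -0.1928, 0.1131]
tool_rot: [[-0.001, 1.0, -0.002], [1.0, 0.001, 0.002], [0.002, -0.002, -1.0]]
wrist_force: [-1.0, 0.2, -0.4]
width: 0.425
```

Request:
apply_moves([
  [[0,0,0,0],[0,0,0,0],[0,0,0,0]],
])

```text
t: 5.23
eef_pos: [0.6604, -0.1953, 0.1144]
tool_rot: [[0.001, 1.0, -0.002], [1.0, -0.001, 0.0], [0.0, -0.002, -1.0]]
wrist_force: [-0.3, -0.7, -0.7]
width: 0.431
```

```bash
python3 look.py scene c1 120 100 200 150 4
```

```text
(no output)
```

View pics/c1.png

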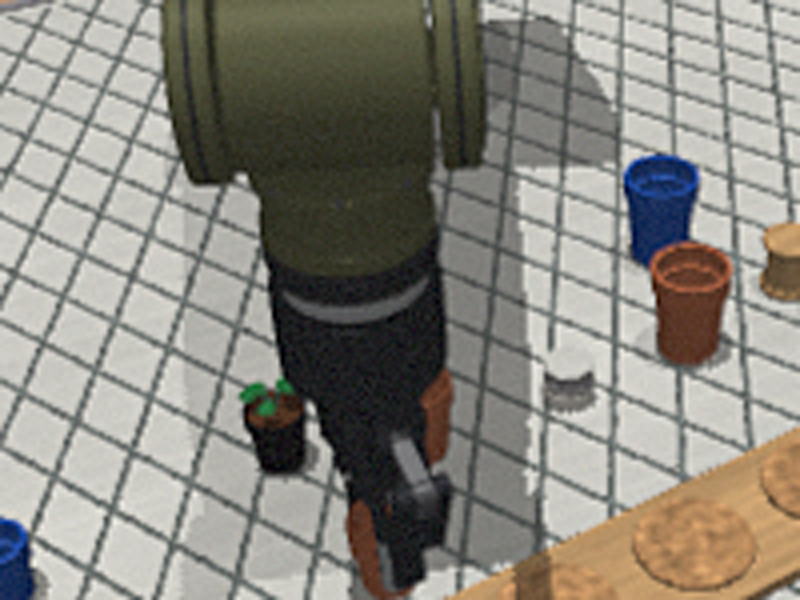

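Request:
apply_moves([
  [[1,1,10,0],[0,0,18,0],[0,0,18,0],[0,0,14,0],[0,0,9,0],[0,0,5,0],[0,0,3,0],[0,0,2,0],[0,0,0,0]],
])

```text
t: 6.03
eef_pos: [0.6627, -0.1943, 0.0367]
tool_rot: [[0.001, 1.0, 0.001], [1.0, -0.001, -0.0], [-0.0, 0.001, -1.0]]
wrist_force: [0.6, 0.4, -0.5]
width: 0.432
```

Request:
apply_moves([
  [[0,0,1,0],[0,0,0,0],[0,0,0,0]],
])

```text
t: 6.28
eef_pos: [0.6628, -0.1942, 0.036]
tool_rot: [[0.001, 1.0, 0.001], [1.0, -0.001, -0.0], [-0.0, 0.001, -1.0]]
wrist_force: [-0.3, 0.6, -1.0]
width: 0.432
```

Request:
apply_moves([
  [[0,0,1,0],[0,0,1,0],[0,0,0,0],[0,0,0,0]],
])

```text
t: 6.62
eef_pos: [0.6628, -0.1943, 0.0341]
tool_rot: [[0.001, 1.0, 0.001], [1.0, -0.001, -0.0], [-0.0, 0.001, -1.0]]
wrist_force: [-0.8, -0.2, 2.5]
width: 0.433
```

Request:
apply_moves([
  [[0,0,1,0],[0,0,0,0],[0,0,0,0]],
])

```text
t: 6.87
eef_pos: [0.6629, -0.1943, 0.034]
tool_rot: [[0.001, 1.0, 0.001], [1.0, -0.001, -0.0], [-0.0, 0.001, -1.0]]
wrist_force: [-2.8, 0.9, 7.0]
width: 0.435
```

Request:
apply_moves([
  [[0,0,0,0],[0,0,0,0],[0,0,0,0],[0,0,0,0],[0,0,0,0],[0,0,0,0]],
], grip=85)

```text
t: 7.37
eef_pos: [0.6622, -0.1941, 0.032]
tool_rot: [[0.001, 1.0, -0.0], [1.0, -0.001, 0.0], [0.0, -0.0, -1.0]]
wrist_force: [0.2, 0.1, 0.5]
width: 0.997
```

Request:
apply_moves([
  [[0,0,-5,0],[0,0,-15,0],[0,0,-25,0],[0,0,-30,0],[0,0,-30,0],[0,0,-25,0],[0,0,-15,0],[0,0,0,0]],
])

```text
t: 8.03
eef_pos: [0.665, -0.1951, 0.1841]
tool_rot: [[0.001, 1.0, 0.009], [1.0, -0.001, -0.004], [-0.004, 0.009, -1.0]]
wrist_force: [1.8, 0.7, 0.9]
width: 0.998
```

Request:
apply_moves([
  [[8,-15,0,0],[9,-20,0,0],[9,-20,0,0],[9,-20,0,0],[9,-20,0,0],[9,-20,0,0],[9,-20,0,0],[9,-20,0,0],[9,-19,0,0],[4,-10,0,0]],
])

```text
t: 8.87
eef_pos: [0.4757, -0.1087, 0.1751]
tool_rot: [[0.001, 1.0, -0.004], [1.0, -0.001, 0.001], [0.001, -0.004, -1.0]]
wrist_force: [0.6, 0.5, 0.6]
width: 0.994
```

Request:
apply_moves([
  [[0,0,0,0],[0,0,0,0]],
])

```text
t: 9.03
eef_pos: [0.4778, -0.1097, 0.1762]
tool_rot: [[0.001, 1.0, -0.001], [1.0, -0.001, 0.0], [0.0, -0.001, -1.0]]
wrist_force: [0.4, 0.8, 0.6]
width: 0.995
```

Request:
apply_moves([
  [[0,0,15,0],[0,0,30,0],[0,0,35,0],[0,0,30,0],[0,0,20,0],[0,0,13,0],[0,0,8,0],[0,0,0,0]],
])

```text
t: 9.7
eef_pos: [0.4773, -0.1097, 0.0239]
tool_rot: [[0.001, 1.0, -0.004], [1.0, -0.001, 0.001], [0.001, -0.004, -1.0]]
wrist_force: [-1.0, 0.3, 0.1]
width: 0.996
```

Request:
apply_moves([
  [[0,0,0,0],[0,0,0,0],[0,0,0,0],[0,0,0,0],[0,0,0,0],[0,0,0,0],[0,0,0,0],[0,0,0,0],[0,0,0,0]],
], grip=33)

```text
t: 10.45
eef_pos: [0.4796, -0.1104, 0.028]
tool_rot: [[0.001, 1.0, 0.003], [1.0, -0.001, -0.001], [-0.001, 0.003, -1.0]]
wrist_force: [-1.2, -0.0, 5.9]
width: 0.524
```

Request:
apply_moves([
  [[0,0,-5,0],[0,0,-10,0],[0,0,-15,0],[0,0,-20,0],[0,0,-20,0],[0,0,-15,0],[0,0,-10,0],[0,0,-5,0],[0,0,0,0]],
])

```text
t: 11.2
eef_pos: [0.4791, -0.1101, 0.1277]
tool_rot: [[0.001, 1.0, 0.002], [1.0, -0.001, -0.001], [-0.001, 0.002, -1.0]]
wrist_force: [-0.3, -0.3, -0.5]
width: 0.52
```

Request:
apply_moves([
  [[0,9,0,0],[1,18,0,0],[1,21,0,0],[2,22,0,0],[2,22,0,0],[2,22,0,0],[1,22,0,0],[1,18,0,0],[1,12,0,0],[0,7,0,0]],
])

```text
t: 12.03
eef_pos: [0.6523, -0.0986, 0.124]
tool_rot: [[0.001, 1.0, -0.003], [1.0, -0.001, 0.001], [0.001, -0.003, -1.0]]
wrist_force: [-0.9, -0.4, -0.3]
width: 0.521
```

Request:
apply_moves([
  [[0,0,10,0],[0,0,18,0],[0,0,18,0],[0,0,14,0],[0,0,9,0],[0,0,5,0],[0,0,3,0],[0,0,2,0],[0,0,1,0],[0,0,0,0]],
])

```text
t: 12.87
eef_pos: [0.652, -0.0993, 0.0471]
tool_rot: [[0.001, 1.0, 0.001], [1.0, -0.001, -0.0], [-0.0, 0.001, -1.0]]
wrist_force: [0.1, -0.1, -1.5]
width: 0.526
```

Request:
apply_moves([
  [[0,0,1,0],[0,0,1,0],[0,0,0,0],[0,0,0,0]],
])

```text
t: 13.2
eef_pos: [0.652, -0.0992, 0.0451]
tool_rot: [[0.001, 1.0, 0.001], [1.0, -0.001, -0.0], [-0.0, 0.001, -1.0]]
wrist_force: [-0.6, -0.1, 1.6]
width: 0.522
```

Contact is beginning at the expected height. One more mm, then release and retreat.

Request:
apply_moves([
  [[0,0,1,0],[0,0,0,0],[0,0,0,0]],
])

```text
t: 13.45
eef_pos: [0.6521, -0.0993, 0.045]
tool_rot: [[0.001, 1.0, 0.001], [1.0, -0.001, -0.0], [-0.0, 0.001, -1.0]]
wrist_force: [-2.7, 0.8, 5.7]
width: 0.522
```

Request:
apply_moves([
  [[0,0,0,0],[0,0,0,0],[0,0,0,0],[0,0,0,0],[0,0,0,0],[0,0,0,0]],
], grip=85)

```text
t: 13.95
eef_pos: [0.6513, -0.0991, 0.0431]
tool_rot: [[0.001, 1.0, -0.0], [1.0, -0.001, 0.0], [0.0, -0.0, -1.0]]
wrist_force: [-0.7, 0.7, -0.1]
width: 0.995
```

Request:
apply_moves([
  [[0,0,-5,0],[0,0,-15,0],[0,0,-25,0],[0,0,-30,0],[0,0,-30,0],[0,0,-25,0],[0,0,-15,0],[0,0,0,0]],
])

```text
t: 14.62
eef_pos: [0.6541, -0.0997, 0.1949]
tool_rot: [[0.001, 1.0, 0.01], [1.0, -0.001, -0.002], [-0.002, 0.01, -1.0]]
wrist_force: [0.8, 0.6, 1.2]
width: 0.997
```

Request:
apply_moves([
  [[10,-10,0,0],[18,-20,0,0],[22,-20,0,0],[24,-21,0,0],[24,-21,0,0],[24,-21,0,0],[24,-21,0,0],[22,-20,0,0],[14,-18,0,0],[7,-10,0,0]],
])

```text
t: 15.45
eef_pos: [0.467, 0.0914, 0.1864]
tool_rot: [[-0.001, 1.0, -0.003], [1.0, 0.001, 0.0], [0.0, -0.003, -1.0]]
wrist_force: [0.3, 0.7, -0.5]
width: 0.998
```

Request:
apply_moves([
  [[0,0,0,0],[0,0,0,0]],
])

```text
t: 15.62
eef_pos: [0.4694, 0.09, 0.1876]
tool_rot: [[0.0, 1.0, -0.0], [1.0, -0.0, -0.0], [-0.0, -0.0, -1.0]]
wrist_force: [-0.6, -0.5, 0.7]
width: 0.997
```

Request:
apply_moves([
  [[0,-1,15,0],[0,0,30,0],[0,0,35,0],[0,0,30,0],[0,0,20,0],[0,0,13,0],[0,0,9,0],[0,0,0,0]],
])

```text
t: 16.28
eef_pos: [0.4677, 0.0891, 0.0339]
tool_rot: [[0.002, 1.0, -0.004], [1.0, -0.002, -0.001], [-0.001, -0.004, -1.0]]
wrist_force: [-0.4, 0.3, 0.0]
width: 0.994
```

Request:
apply_moves([
  [[0,0,0,0],[0,0,0,0],[0,0,0,0],[0,0,0,0],[0,0,0,0],[0,0,0,0],[0,0,0,0],[0,0,0,0]],
], grip=40)

```text
t: 16.95
eef_pos: [0.4699, 0.0902, 0.0381]
tool_rot: [[0.001, 1.0, 0.003], [1.0, -0.001, 0.0], [0.0, 0.003, -1.0]]
wrist_force: [-1.9, 0.6, 6.3]
width: 0.617
```

Request:
apply_moves([
  [[0,0,-5,0],[0,0,-10,0],[0,0,-15,0],[0,0,-20,0],[0,0,-20,0],[0,0,-15,0],[0,0,-10,0],[0,0,-5,0],[0,0,0,0]],
])

```text
t: 17.7
eef_pos: [0.4693, 0.0902, 0.1377]
tool_rot: [[0.001, 1.0, 0.003], [1.0, -0.001, 0.0], [0.0, 0.003, -1.0]]
wrist_force: [-0.2, -0.3, -0.8]
width: 0.619
```

Request:
apply_moves([
  [[-5,9,0,0],[-9,18,0,0],[-11,21,0,0],[-12,21,0,0],[-13,22,0,0],[-13,22,0,0],[-12,21,0,0],[-10,18,0,0],[-6,12,0,0],[-4,7,0,0]],
])

```text
t: 18.53
eef_pos: [0.6404, -0.0065, 0.1341]
tool_rot: [[0.002, 1.0, -0.003], [1.0, -0.002, 0.0], [0.0, -0.003, -1.0]]
wrist_force: [0.1, 0.5, -1.1]
width: 0.615
```

Request:
apply_moves([
  [[0,0,10,0],[0,0,18,0],[0,0,18,0],[0,0,14,0],[0,0,9,0],[0,0,5,0],[0,0,3,0],[0,0,2,0],[0,0,1,0],[0,0,0,0]],
])

```text
t: 19.37
eef_pos: [0.6401, -0.0051, 0.0571]
tool_rot: [[0.001, 1.0, 0.001], [1.0, -0.001, -0.0], [-0.0, 0.001, -1.0]]
wrist_force: [0.4, -0.2, -1.3]
width: 0.616
```

Request:
apply_moves([
  [[0,0,1,0],[0,0,1,0],[0,0,0,0],[0,0,0,0]],
])

```text
t: 19.7
eef_pos: [0.6401, -0.0052, 0.0552]
tool_rot: [[0.001, 1.0, 0.001], [1.0, -0.001, -0.0], [-0.0, 0.001, -1.0]]
wrist_force: [-1.5, -0.6, 2.4]
width: 0.614
```

Request:
apply_moves([
  [[0,0,1,0],[0,0,0,0],[0,0,0,0]],
])

```text
t: 19.95
eef_pos: [0.6402, -0.0052, 0.0551]
tool_rot: [[0.001, 1.0, 0.001], [1.0, -0.001, -0.0], [-0.0, 0.001, -1.0]]
wrist_force: [-3.2, -0.1, 7.5]
width: 0.618
```

Request:
apply_moves([
  [[0,0,0,0],[0,0,0,0],[0,0,0,0],[0,0,0,0],[0,0,0,0],[0,0,0,0]],
], grip=85)

```text
t: 20.45
eef_pos: [0.6394, -0.0051, 0.0531]
tool_rot: [[0.001, 1.0, -0.0], [1.0, -0.001, 0.0], [0.0, -0.0, -1.0]]
wrist_force: [1.4, 0.7, 0.4]
width: 0.994
```

Request:
apply_moves([
  [[0,0,-5,0],[0,0,-15,0],[0,0,-25,0],[0,0,-30,0],[0,0,-30,0],[0,0,-25,0],[0,0,-15,0],[0,0,0,0]],
])

```text
t: 21.12
eef_pos: [0.6422, -0.0053, 0.2048]
tool_rot: [[0.001, 1.0, 0.01], [1.0, -0.001, -0.001], [-0.001, 0.01, -1.0]]
wrist_force: [0.8, -0.8, 0.9]
width: 0.994
```

Request:
apply_moves([
  [[20,-10,0,0],[30,-18,0,0],[32,-18,0,0],[33,-19,0,0],[33,-19,0,0],[33,-19,0,0],[33,-19,0,0],[32,-18,0,0],[26,-15,0,0],[18,-10,0,0]],
])

```text
t: 21.95
eef_pos: [0.4723, 0.2868, 0.1964]
tool_rot: [[-0.001, 1.0, -0.003], [1.0, 0.001, -0.001], [-0.001, -0.003, -1.0]]
wrist_force: [0.3, -0.8, -0.7]
width: 0.995
```

Request:
apply_moves([
  [[0,0,0,0],[0,0,0,0],[0,0,0,0]],
])

```text
t: 22.2
eef_pos: [0.4747, 0.2844, 0.1972]
tool_rot: [[0.001, 1.0, -0.001], [1.0, -0.001, -0.001], [-0.001, -0.001, -1.0]]
wrist_force: [0.2, 0.4, -0.3]
width: 0.997
```

```bash
python3 look.py top m3 80 110 300 150 2
```

```text
(no output)
```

View pics/m3.png

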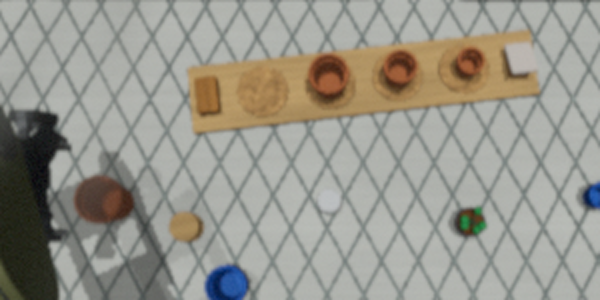

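All three placed pots stand upright on their mats at px (329,75), (400,68) and (470,62), and pot_4 is undisturbed at (103,198). Pot_4 is next.

Request:
apply_moves([
  [[0,0,15,0],[0,0,25,0],[0,0,30,0],[0,0,30,0],[0,0,20,0],[0,0,14,0],[0,0,10,0],[0,0,6,0],[0,0,2,0],[0,0,0,0]],
])

```text
t: 23.08
eef_pos: [0.4753, 0.2848, 0.0465]
tool_rot: [[0.002, 1.0, 0.0], [1.0, -0.002, 0.0], [0.0, 0.0, -1.0]]
wrist_force: [-0.5, -0.7, -1.0]
width: 0.991
```

Request:
apply_moves([
  [[0,0,0,0],[0,0,0,0],[0,0,0,0],[0,0,0,0],[0,0,0,0],[0,0,0,0],[0,0,0,0],[0,0,0,0]],
], grip=48, grip_force=30)

```text
t: 23.75
eef_pos: [0.4757, 0.2856, 0.0481]
tool_rot: [[0.001, 1.0, 0.002], [1.0, -0.001, 0.001], [0.001, 0.002, -1.0]]
wrist_force: [-1.4, -0.6, 6.8]
width: 0.702
```

Request:
apply_moves([
  [[0,0,-5,0],[0,0,-10,0],[0,0,-15,0],[0,0,-20,0],[0,0,-20,0],[0,0,-15,0],[0,0,-10,0],[0,0,-5,0],[0,0,0,0]],
])

```text
t: 24.5
eef_pos: [0.4754, 0.2854, 0.1477]
tool_rot: [[0.001, 1.0, 0.002], [1.0, -0.001, 0.001], [0.001, 0.002, -1.0]]
wrist_force: [-0.0, -0.4, -1.2]
width: 0.705
```

Request:
apply_moves([
  [[-8,6,0,0],[-16,13,0,0],[-23,18,0,0],[-26,20,0,0],[-27,21,0,0],[-27,21,0,0],[-26,20,0,0],[-22,17,0,0],[-14,12,0,0],[-7,6,0,0]],
])

```text
t: 25.33
eef_pos: [0.6293, 0.0864, 0.1448]
tool_rot: [[0.003, 1.0, -0.002], [1.0, -0.003, -0.0], [-0.0, -0.002, -1.0]]
wrist_force: [1.2, 1.1, -1.2]
width: 0.704
```

Request:
apply_moves([
  [[0,0,10,0],[0,0,18,0],[0,0,18,0],[0,0,14,0],[0,0,9,0],[0,0,5,0],[0,0,3,0],[0,0,2,0],[0,0,1,0],[0,0,0,0]],
])

```text
t: 26.17
eef_pos: [0.6292, 0.089, 0.0671]
tool_rot: [[0.001, 1.0, 0.001], [1.0, -0.001, 0.0], [0.0, 0.001, -1.0]]
wrist_force: [-0.8, 0.1, -2.4]
width: 0.704
```

Request:
apply_moves([
  [[0,0,1,0],[0,0,1,0],[0,0,0,0],[0,0,0,0]],
])

```text
t: 26.5
eef_pos: [0.6292, 0.0889, 0.0652]
tool_rot: [[0.001, 1.0, 0.001], [1.0, -0.001, 0.0], [0.0, 0.001, -1.0]]
wrist_force: [0.6, -0.4, 0.5]
width: 0.704
```

Request:
apply_moves([
  [[0,0,1,0],[0,0,0,0],[0,0,0,0]],
])

```text
t: 26.75
eef_pos: [0.6293, 0.0889, 0.0651]
tool_rot: [[0.001, 1.0, 0.001], [1.0, -0.001, 0.0], [0.0, 0.001, -1.0]]
wrist_force: [-2.2, -0.8, 7.0]
width: 0.704
```

Set down. Release, rise and move the arm clear to check.

Request:
apply_moves([
  [[0,0,0,0],[0,0,0,0],[0,0,0,0],[0,0,0,0],[0,0,0,0],[0,0,0,0]],
], grip=85)

```text
t: 27.25
eef_pos: [0.6285, 0.0889, 0.0631]
tool_rot: [[0.001, 1.0, -0.0], [1.0, -0.001, 0.0], [-0.0, -0.0, -1.0]]
wrist_force: [1.0, 0.0, 0.4]
width: 0.992
```

Request:
apply_moves([
  [[0,0,-5,0],[0,0,-15,0],[0,0,-25,0],[0,0,-30,0],[0,0,-30,0],[0,0,-25,0],[0,0,-15,0],[0,0,0,0]],
])

```text
t: 27.92
eef_pos: [0.6312, 0.0891, 0.2148]
tool_rot: [[0.001, 1.0, 0.01], [1.0, -0.001, 0.001], [0.001, 0.01, -1.0]]
wrist_force: [-0.4, 0.2, 0.7]
width: 1.002
```

Request:
apply_moves([
  [[20,-10,0,0],[30,-15,0,0],[33,-18,0,0],[33,-18,0,0],[33,-18,0,0],[33,-18,0,0],[33,-18,0,0],[25,-15,0,0],[15,-10,0,0],[0,0,0,0]],
])

```text
t: 28.75
eef_pos: [0.486, 0.3463, 0.2064]
tool_rot: [[-0.003, 1.0, -0.003], [1.0, 0.003, -0.001], [-0.001, -0.003, -1.0]]
wrist_force: [0.1, 0.6, -0.3]
width: 0.996
```

```bash
python3 look.py scene end 140 170 250 180 3
python3 - <<'E'
from h import *
from rig import optics
s=optics.snapshot("top"); m=clay(s); m[:120]=0;m[190:]=0
M=np.array([[662.2,-193.5],[651.3,-99.1],[640.4,-4.7],[629.4,89.6]])
for n,(h,D) in {1:(.044,.038),2:(.056,.046),3:(.068,.054),4:(.080,.062)}.items():
    R=[rim(s,c,h+.017,D/2) for c in blobs(m,60)]
    r=min(R,key=lambda r:np.hypot(*(r[:2]*1000-M[n-1]))); print(n,(r*1000).round(1),"off",(r[:2]*1000-M[n-1]).round(1))
cv2.imwrite("pics/endtop.png",cv2.resize(s["pixels"][115:190,165:365,::-1],None,fx=4,fy=4,interpolation=cv2.INTER_CUBIC))
E
```

```text
1 [ 661.3 -194.    15. ] off [-0.9 -0.5]
2 [650.7 -98.4  18.4] off [-0.6  0.7]
3 [637.1  -3.6  23.1] off [-3.3  1.1]
4 [629.3  92.1  26.6] off [-0.1  2.5]
```

View pics/end.png

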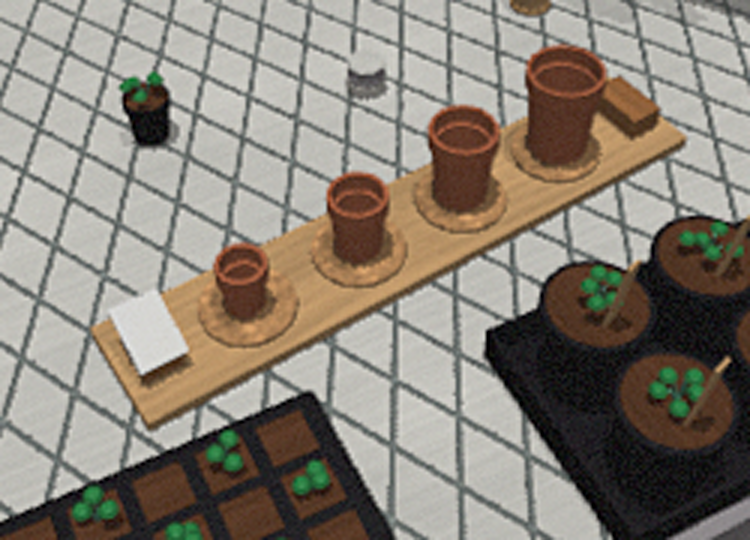

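View pics/endtop.png

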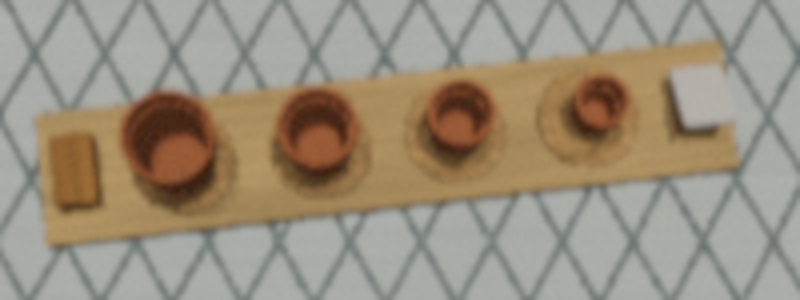

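Scene view: four upright pots, each well inside its mat, growing from the tag (crop px 243,280) to the block (563,105). The measured offsets are at most about 3.5 mm.

```bash
python3 -c "
from rig import arm; print(arm.sign_off())"
```

```text
the job is handed in; nothing more can be done
None
```

All four clay pots now stand upright on the cork mats, smallest next to the white tag through to largest next to the plain block. I handed the job in at about 29 s of the 99 s allowed. Each pot was gripped by its collar and lowered until the wrist force showed contact, about 6–7 N, before release.

- **Final checks:** the top view put the pots 1.0, 0.9, 3.5 and 2.5 mm from their mat centres, smallest to largest, against the 12 mm limit. The scene view showed all four upright and in the right order. The gripper was open and clear of everything, and the blue look-alikes were never gripped.
- **Weak point:** the circles fitted to the rims came out 4–5 mm small in radius. Before grasping I corrected three pot positions by eye, by 2–3 mm, so the offsets above are good to a few mm.
- **Result:** no check failed, and the hand-in itself gives no verdict.

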